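# Push the bearing cartridge out of its seat from below

## Robot

A 6-joint arm with a two-finger parallel gripper is mounted at the origin on the work surface. World frame = base frame: x ahead of the robot, y to its left, z up, the work surface at z = 0. Lengths are in m, angles in degrees, forces in N, time in s.
With the tool pointing down it reaches from about 0.3 to 0.775 m from the base axis. Payload 14.6 kg.
Tool frame: the origin (TCP) lies on the centre line of the jaws, within the pads' length; the fingertips stand robot.tip_reach ahead of it and the grasp point (between the pads) lies 3 mm ahead of it (robot.tip_reach is the distance from the TCP to the fingertips, in m); z points along the fingers, y is the direction in which the jaws open and shut (so a half turn about z gives the same grasp; the last joint's range is limited). The gripper opens to 94 mm and grips with 3 to 60 N. Pads are 16 mm wide; open, the fingers measure 119 mm over their backs; the gripper's body (75 mm by 177 mm) begins 78 mm behind the grasp point.
Start: joints at [-69.248, 17.183, 87.147, -0, 75.671, -3.816], TCP at [0.229, -0.5, 0.227] pointing down, gripper open.
Joint ranges: [-173.82, 173.82], [-45.26, 126.66], [13.44, 144.39], [-59.66, 239.66], [0, 175.72], [-146.38, 146.38]. Speed limits (degrees/s): [127.2, 127.2, 147.25, 180, 180, 180].

## Interface

Orientations are given as [roll, pitch, yaw] about the fixed x, y, z axes, in that order (R = Rz(yaw) Ry(pitch) Rx(roll)).
In Python, from station import robot gives the robot as it stands. The module is installed in compiled form; this text tells all that it offers.
- The arm moves only by the tool servo_tool, never from a script. Its argument "commands" is a list of rows, each a list of 3 entries, a list of its own where there are three numbers: the finger opening in mm, from 0 to 94, then the shift along the tool's x, y, z in units of 25 mm (1.0 is 25 mm), then the turn, a rotation vector about the tool's x, y, z in units of 5 degrees (1.0 is 5 degrees). In form: [[fingers, [x, y, z], [rx, ry, rz]], ...]. A call has 1 to 10 rows; each row shifts and turns the commanded pose from where the row before left it, along the tool's axes as they then stand; what a row does not reach is not made up. A row lasts 1/10 s, in which the tool goes at most 50 mm and 8.59 degrees, less where a joint would pass 70% of its speed; a pose out of reach is approached as far as the arm can. A call is refused whole if a number of a shift passes 1 or a number of a turn 1, either way. A call with a gripper value outside its range is refused whole. The fingers move at their own pace and stop on an object; "grip_force" is the grip in N (left out, the last holds). Time passes only in rows, so rows that do not move let the fingers close. It gives the time, the measured TCP pose, the force and the opening at its end, in the units of the state.
- robot.get_obs(): the state, without advancing time (a new reading comes with each control period).
- robot.snapshot(name): name is "side" or "top" or "wrist"; returns a dict with "color" (400x640x3 uint8, red, green, blue), "mtx" (3x3 intrinsics, pixels), "R" (3x3) and "t" (3): a world point X has camera coordinates R X + t; the wrist camera has in their place "hand_eye" (4x4, takes a point from camera to tool coordinates, whose origin is the TCP and whose axes are the flange's). Camera axes: x right, y down, z forward; pixel columns grow to the right and rows downward; lengths in m; the calibration is good to about 2 mm. The wrist camera is an equidistant fisheye: a pixel r from the principal point sees the ray r / f radians off the axis. A picture is of the moment at which its call begins: read the wrist's pose just before it. There is no depth.
- robot.job_done(): hands the job in, once; it reports no verdict.
The state is a dict: "clock": time; "joint_pos": joint angles; "joint_velocities": joint speeds; "joint_torque": joint torques, N m; "position": TCP position; "orientation": TCP orientation; "ft_force": force on the tool from outside, world axes, zero at the start; "moment": the same for the moment, N m; "grip_width": opening from 0.0 (shut) to 1.0 (fully open).
Only numpy, scipy, OpenCV 4.12 (cv2) and the standard library are available. Lean on these libraries where they do the work, as an engineer would, in place of code of your own. Each camera call takes 0.05 s, during which the arm holds its last target.

## Task

Of the two flush steel parts in the raised bearing plate, get out the bearing cartridge, the one with a round bore in its top: with the hooked drift held by its upright grip, push the cartridge up from below through the access hole until it stands well proud. Stand the drift back upright on the bench, clear of the plate, then lift the cartridge out and set it upright in the orange tray. Leave the slotted plug in its seat and everything else where it lies.

Things in the scene. Friction and masses are not known exactly. Their poses are not given: they have to be found in the camera images.
- plate: Fixed raised bearing plate: aluminium block 150 (x) by 70 (y) mm, top 94 mm and underside 60 mm above the bench, two seats at x = -34 and +34 mm. Grey legs at its x ends (inner faces at x = +-63, feet out to +-93 mm); the tunnel below is open at its +y and -y sides. Corner bolt heads stand 4 mm above the top. Origin on the bench under its centre, z up.
- seat0 (a point): Centre of the floor of one seat in the plate, 66 mm above the bench, at the plate's x = -34 mm, y = 0. A round recess 37 mm across, 28 mm deep, with a 22 mm access hole on its axis through the 6 mm floor below. Three white spring pads near its mouth hold the part by friction: 3 to 8 N push it up, and it stays at the height it was pushed to.
- seat1 (a point): The same for the other seat, at the plate's x = +34 mm, y = 0.
- cartridge_mid (a point): Bearing cartridge: plain steel cylinder, 36 mm diameter, 28 mm tall, about 0.12 kg, a round blind bore 16 mm across and 18 mm deep in its top, underside flat and closed. The point is its centre, 14 mm above the underside; z along its axis, up. Starts fully home in either seat, top flush with the plate (centre 80 mm above the bench).
- cartridge_foot (a point): The centre of the underside of the bearing cartridge (66 mm above the bench at the start).
- plug_mid (a point): Blanking plug: steel cylinder of the same outside size (36 mm by 28 mm), solid, with a dark straight screwdriver slot across its top in place of a bore. Flush in the other seat. The point is its centre. Must stay in.
- drift_grip (a point): Hooked drift (loose, 0.35 kg) standing on its flat foot. The point is the middle of its upright wooden grip, 20 x 20 mm square (sides along x, y), 118 mm above the foot's underside; wood from 90 to 145 mm (the top), an 18 mm square steel shank below. Foot: flat bar 32 mm wide (x), 8 mm thick, from 35 mm to -y to 85 mm to +y of the grip's axis. z up, +y along the foot to the pin.
- drift_tip (a point): The top of the drift's upturned pin: 13 mm diameter, flat top, 70 mm from the grip's axis along +y and 36 mm above the underside of the foot, so the pin stands 28 mm above the foot. With the pin in an access hole the foot meets the underside of the plate when the cartridge is 22 mm proud.
- tray: Fixed shallow orange parts tray, 160 (x) by 130 (y) mm outside, walls 4 mm thick and 24 mm high, floor 4 mm above the bench. Origin on the bench under its centre. A washer lies in its +x +y corner.
- washer: Bystander: flat steel washer, 30 mm across and 5 mm thick, in the tray near its +x +y corner, about 53 mm to +x and 38 mm to +y of the tray's centre. Origin at its underside.
- battery: Bystander: black battery pack, 75 x 115 x 63 mm. Origin at its underside.
- blade: Bystander: circular saw blade lying flat, 170 mm across, 4 mm thick. Origin at its underside.
- hexkey: Bystander: L-shaped hex key lying flat, 100 by 30 mm. Origin at the middle of its long leg.
- jar: Bystander: glass jar with a steel lid, 64 mm across, 80 mm tall. Origin at its underside.
- flange: Bystander: dark steel clamping flange, a ring 48 mm across and 8 mm thick, lying flat. Origin at its underside.
Things that resemble listed ones, but are neither listed nor needed, are in the scene too. What is meant by the part that bears drift_grip is not blue or purple, and is the smaller of those in its own colour.

How it is judged:
By the outcome, as a careful person would: the job done as asked, in the order asked, and still so for the second after the job is handed in, with the robot touching nothing.
It also fails if it takes over 61 s, if anything falls off the work surface, if the arm or the gripper's body presses on something with over 40 N, if the wrist force passes 120 N, or if a joint passes its speed limit or range.

## Working session

There is one attempt and no reset: what is moved stays moved. The work goes in short steps, Python scripts to look and compute and a tool call to move; the robot and the scene stay as the last step left them, time stands still between calls to the robot, and variables do not carry over. Pictures are saved under pics/ and viewed, and the job is handed in when it is done.

Besides the shell and the picture viewer there is one more tool, called after "Emit:" in YAML: its name, and indented under it one key for each argument. servo_tool: Moves the arm, as the interface text tells. Its arguments: {"type":"object","properties":{"commands":{"type":"array"},"grip_force":{"type":"number"}},"required":["commands"]}

```bash
mkdir -p pics; python3 - <<'E'
from station import robot
import cv2,numpy as np,pickle
print(robot.get_obs()); print(robot.tip_reach)
d={}
for n in ["side","top","wrist"]:
    s=robot.snapshot(n); d[n]=s
    cv2.imwrite(f"pics/{n}0.png",s["color"][:,:,::-1])
    print(n,{k:np.round(v,4).tolist() for k,v in s.items() if k!="color"})
pickle.dump(d,open("s0.pkl","wb"))
E
```

```text
{'clock': 0.0, 'joint_pos': array([-6.92472574e+01,  1.72151763e+01,  8.71798684e+01, -1.04979971e-04,
        7.56723643e+01, -3.81602094e+00]), 'joint_velocities': array([ 0.09824642, -0.05320268, -0.00568333, -0.03091622,  0.06571074,
        0.07580805]), 'joint_torque': array([ 2.11798630e-05, -5.31806839e+01, -3.52738559e+01,  7.08671822e-02,
        2.43711344e-02, -1.22061506e-04]), 'position': array([ 0.22859113, -0.4999782 ,  0.22689384]), 'orientation': array([-1.79932734e+02, -4.38480786e-03,  2.45687870e+01]), 'ft_force': array([ 0.9933959 , -0.26331006,  0.47518824]), 'moment': array([-0.00376908,  0.01620196, -0.00795719]), 'grip_width': 1.0031550162682727}
0.022
side {'mtx': [[424.7418, 0.0, 325.1811], [0.0, 424.7418, 195.8029], [0.0, 0.0, 1.0]], 'R': [[-0.9484, -0.3169, 0.0113], [-0.1982, 0.5645, -0.8013], [0.2475, -0.7622, -0.5981]], 't': [0.4851, 0.1969, 1.2791]}
top {'mtx': [[418.7299, 0.0, 316.6746], [0.0, 418.7299, 198.8036], [0.0, 0.0, 1.0]], 'R': [[-0.0056, -1.0, -0.0052], [-0.9826, 0.0064, -0.1858], [0.1859, 0.0041, -0.9826]], 't': [-0.0027, 0.5285, 1.106]}
wrist {'mtx': [[309.7069, 0.0, 314.3334], [0.0, 309.7069, 202.3948], [0.0, 0.0, 1.0]], 'hand_eye': [[-0.0002, -0.9633, -0.2685, 0.0778], [1.0, -0.0003, 0.0004, -0.0003], [-0.0005, -0.2685, 0.9633, -0.1566], [0.0, 0.0, 0.0, 1.0]]}
```

View pics/side0.png

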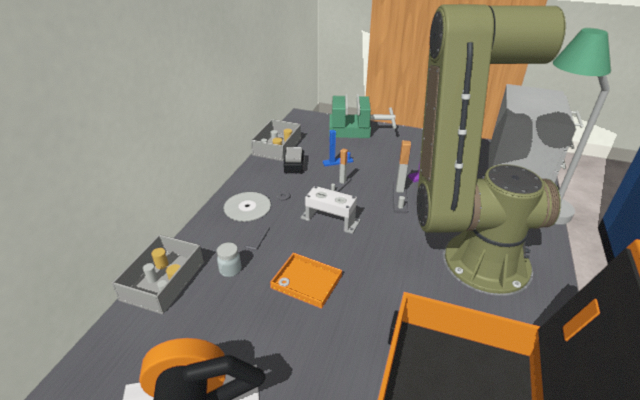

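View pics/top0.png

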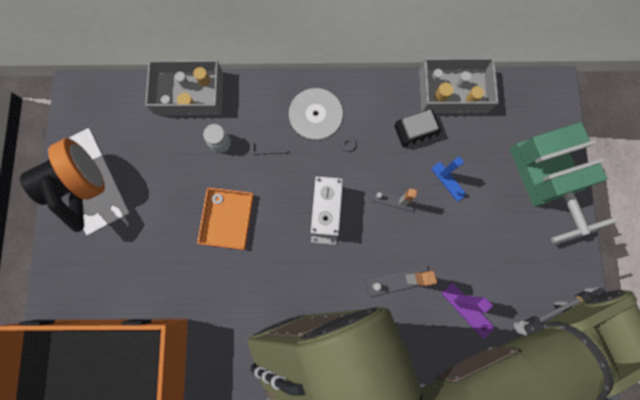

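View pics/wrist0.png

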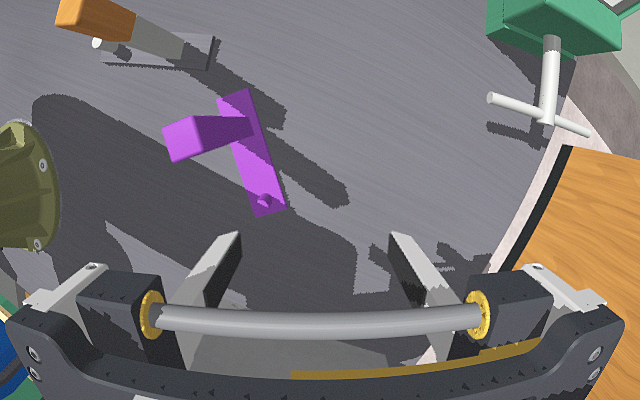

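Four drifts stand in the top view: blue (450,178), purple (468,308), a large wooden one (405,282) and a small wooden one (397,198). The small wooden one fits, since it is neither blue nor purple and is the smaller in its colour. I'll enlarge it to confirm.

```bash
python3 - <<'E'
import cv2,numpy as np
a=cv2.imread("pics/top0.png"); b=cv2.imread("pics/side0.png")
c=cv2.resize(a[160:260,300:440],None,fx=5,fy=5,interpolation=cv2.INTER_CUBIC)
cv2.imwrite("pics/ctop.png",c)
cv2.imwrite("pics/cside.png",cv2.resize(b[120:240,290:430],None,fx=5,fy=5,interpolation=cv2.INTER_CUBIC))
cv2.imwrite("pics/ctray.png",cv2.resize(a[170:260,180:280],None,fx=6,fy=6,interpolation=cv2.INTER_CUBIC))
E
```

```text
(no output)
```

View pics/ctop.png

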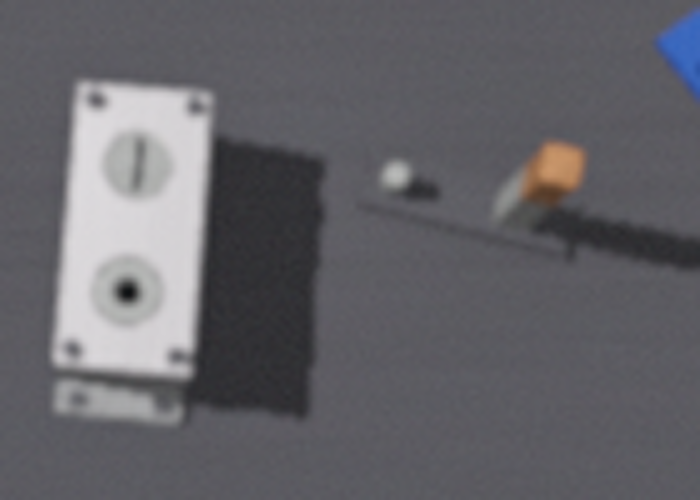

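View pics/cside.png

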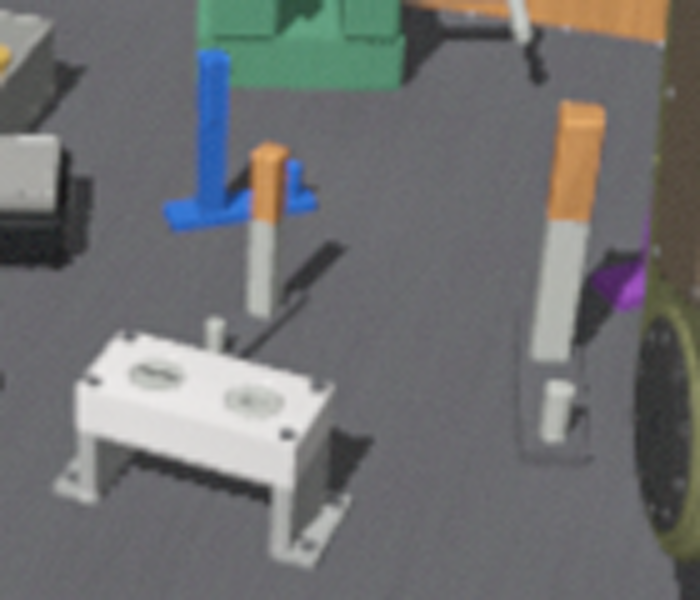

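View pics/ctray.png

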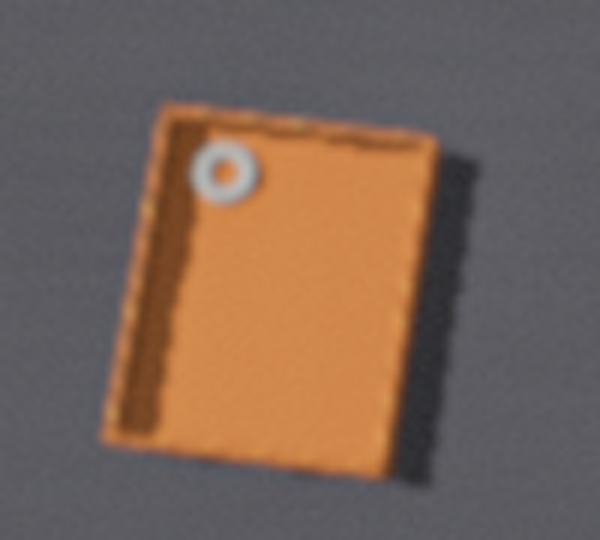

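```bash
cat > h.py <<'E'
import numpy as np,cv2
from scipy.spatial.transform import Rotation as Ro
def pl(s,px,z):
    K,R,t=s["mtx"],s["R"],s["t"]
    r=R.T@np.linalg.solve(K,[px[0],px[1],1.]); c=-R.T@t
    return c+r*(z-c[2])/r[2]
def pr(s,X):
    p=s["mtx"]@(s["R"]@np.asarray(X)+s["t"]); return p[:2]/p[2]
def Tt(o):
    T=np.eye(4);T[:3,:3]=Ro.from_euler("xyz",o["orientation"],degrees=True).as_matrix();T[:3,3]=o["position"];return T
def wpl(s,o,px,z):
    K=s["mtx"];u=np.array([(px[0]-K[0,2])/K[0,0],(px[1]-K[1,2])/K[1,1]]);th=np.hypot(*u)
    r=np.array([*(u/th*np.sin(th)),np.cos(th)]) if th>1e-9 else np.array([0,0,1.])
    T=Tt(o)@s["hand_eye"]; d=T[:3,:3]@r;c=T[:3,3]
    return c+d*(z-c[2])/d[2]
def wpr(s,o,X):
    T=np.linalg.inv(Tt(o)@s["hand_eye"]);p=T[:3,:3]@X+T[:3,3]
    th=np.arctan2(np.hypot(p[0],p[1]),p[2]);a=p[:2]/np.hypot(p[0],p[1])
    return s["mtx"][:2,2]+s["mtx"][0,0]*th*a
E
python3 - <<'E'
import pickle;from h import *
d=pickle.load(open("s0.pkl","rb"));T=d["top"];S=d["side"]
c=lambda x,y:(300+(x+.5)/5-.5,160+(y+.5)/5-.5)
cs=lambda x,y:(290+(x+.5)/5-.5,120+(y+.5)/5-.5)
ct=lambda x,y:(180+(x+.5)/6-.5,170+(y+.5)/6-.5)
f=lambda a:np.round(a*1000,1)
for n,p,z in [("cart",(127,291),.094),("plug",(138,164),.094),("c1",(75,80),.094),("c2",(214,93),.094),("c3",(53,368),.094),("c4",(190,380),.094),("pin",(396,172),.036),("grip",(556,160),.145),("footA",(357,205),.004),("footB",(572,258),.004)]:
    print(n,f(pl(T,c(*p),z)))
for n,p,z in [("cart",(254,401),.094),("plug",(157,375),.094),("pin",(215,321),.036),("griptop",(270,151),.145)]:
    print("side",n,f(pl(S,cs(*p),z)))
for n,p,z in [("t1",(161,104),.024),("t2",(439,136),.024),("t3",(103,442),.024),("t4",(388,478),.024),("w",(226,173),.009)]: print(n,f(pl(T,ct(*p),z)))
for n,p,z in [("hex",(270,152),.004),("bat",(420,122),.06),("blue",(455,165),.1),("flange",(349,144),.008),("biggrip",(425,279),.2)]: print(n,f(pl(T,p,z)))
E
```

```text
cart [469.1 -27.7  94. ]
plug [537.2 -34.1  94. ]
c1 [583.4  -0.8  94. ]
c2 [575.7 -75.2  94. ]
c3 [428.8  11.4  94. ]
c4 [422.1 -60.1  94. ]
pin [ 543.6 -179.6   36. ]
grip [ 527.4 -244.8  145. ]
footA [ 530.8 -161.3    4. ]
footB [ 499.3 -282.9    4. ]
side cart [470.5 -27.6  94. ]
side plug [538.1 -33.4  94. ]
side pin [ 544.9 -183.1   36. ]
side griptop [ 527.  -248.1  145. ]
t1 [569.7 307.3  24. ]
t2 [553.4 175.2  24. ]
t3 [410.2 327.2  24. ]
t4 [392.9 195.   24. ]
w [539.2 278.9   9. ]
hex [677.8 130.5   4. ]
bat [ 745.7 -299.4   60. ]
blue [ 608.5 -376.3  100. ]
flange [ 699.3 -101.4    8. ]
biggrip [ 310.1 -255.4  200. ]
```

Side and top views agree to about 3 mm:
- Cartridge (bore) at about (470,-28) mm.
- Plug at (537,-34) mm.
- Small wooden drift grip at (527,-246) mm, with its pin towards the plate at (544,-181) mm.

Next I hover over the drift.

Emit:
servo_tool:
  commands:
    - [94,[0.9,-0.25,-0.6],[0,0,0]]
    - [94,[0.94,-0.27,-0.6],[0,0,0]]
    - [94,[0.94,-0.27,-0.6],[0,0,0]]
    - [94,[0.94,-0.27,-0.6],[0,0,0]]
    - [94,[0.94,-0.27,0],[0,0,0]]
    - [94,[0.94,-0.27,0],[0,0,0]]
    - [94,[0.94,-0.27,0],[0,0,0]]
    - [94,[0.94,-0.27,0],[0,0,0]]
    - [94,[0.94,-0.27,0],[0,0,0]]
    - [94,[0.94,-0.27,0],[0,0,0]]
  grip_force: 60

```text
clock: 1.15
position: [0.4143, -0.3412, 0.2872]
orientation: [-180.0, 0.0, 24.6]
ft_force: [-0.3, -1.1, -0.5]
grip_width: 1.004
```

Emit:
servo_tool:
  commands:
    - [94,[0.94,-0.27,0],[0,0,0]]
    - [94,[0.94,-0.27,0],[0,0,0]]
    - [94,[0.94,-0.27,0],[0,0,0]]
    - [94,[0.94,-0.27,0],[0,0,0]]
    - [94,[0.94,-0.27,0],[0,0,0]]
    - [94,[0.94,-0.27,0],[0,0,0]]

```text
clock: 1.75
position: [0.5257, -0.2458, 0.2872]
orientation: [-180.0, 0.0, 24.6]
ft_force: [0.3, -1.1, 0.3]
grip_width: 0.992
```

Emit:
servo_tool:
  commands:
    - [94,[0,0,0],[0,0,0.98]]
    - [94,[0,0,0],[0,0,0.98]]
    - [94,[0,0,0],[0,0,0.98]]
    - [94,[0,0,0],[0,0,0.98]]
    - [94,[0,0,0],[0,0,0.98]]
    - [94,[0,0,0],[0,0,0.98]]
    - [94,[0,0,0],[0,0,0.98]]
    - [94,[0,0,0],[0,0,0.98]]
    - [50,[0,0,0],[0,0,0]]
    - [50,[0,0,0],[0,0,0]]

```text
clock: 2.75
position: [0.525, -0.2465, 0.2873]
orientation: [-180.0, 0.0, -14.5]
ft_force: [-0.2, -1.2, 0.8]
grip_width: 0.866
```

```bash
python3 - <<'E'
from station import robot
import pickle;from h import *
o=robot.get_obs();d={"o":o}
for n in ["wrist","top","side"]:
    s=d[n]=robot.snapshot(n); cv2.imwrite(f"pics/{n}1.png",s["color"][:,:,::-1])
pickle.dump(d,open("s1.pkl","wb")); print(o["clock"],o["position"],o["orientation"],o["grip_width"],o["joint_pos"])
for X in [(.527,-.246,.145),(.544,-.181,.036)]: print(wpr(d["wrist"],o,np.array(X)))
E
```

```text
2.75 [ 0.52499242 -0.24648361  0.28728067] [-1.79994839e+02  1.86167682e-02 -1.44868611e+01] 0.8656047719259263 [-2.87683215e+01  1.89746835e+01  7.68930018e+01  4.10808862e-04
  8.41516293e+01  7.57184985e+01]
[313.29338342 195.19334984]
[263.72116043 175.28578792]
```

View pics/wrist1.png

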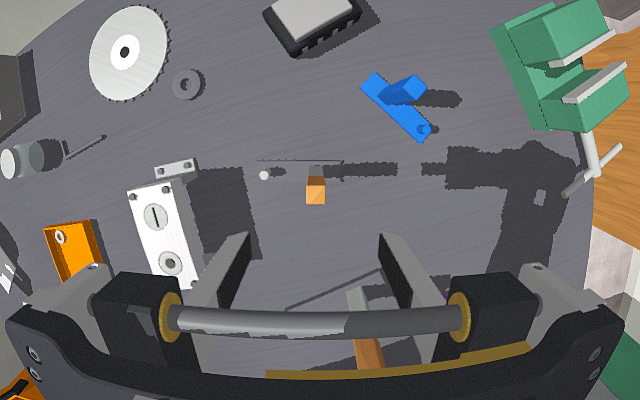

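```bash
python3 - <<'E'
import pickle;from h import *
a=cv2.imread("pics/wrist1.png")
cv2.imwrite("pics/cw1.png",cv2.resize(a[140:220,240:360],None,fx=6,fy=6,interpolation=cv2.INTER_CUBIC))
cv2.imwrite("pics/cw1b.png",cv2.resize(a[140:300,100:240],None,fx=5,fy=5,interpolation=cv2.INTER_CUBIC)[:, :])
E
```

```text
(no output)
```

View pics/cw1.png

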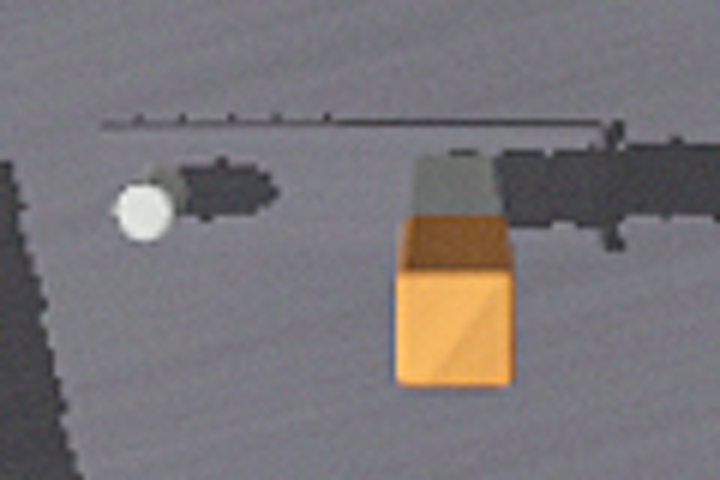

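View pics/cw1b.png

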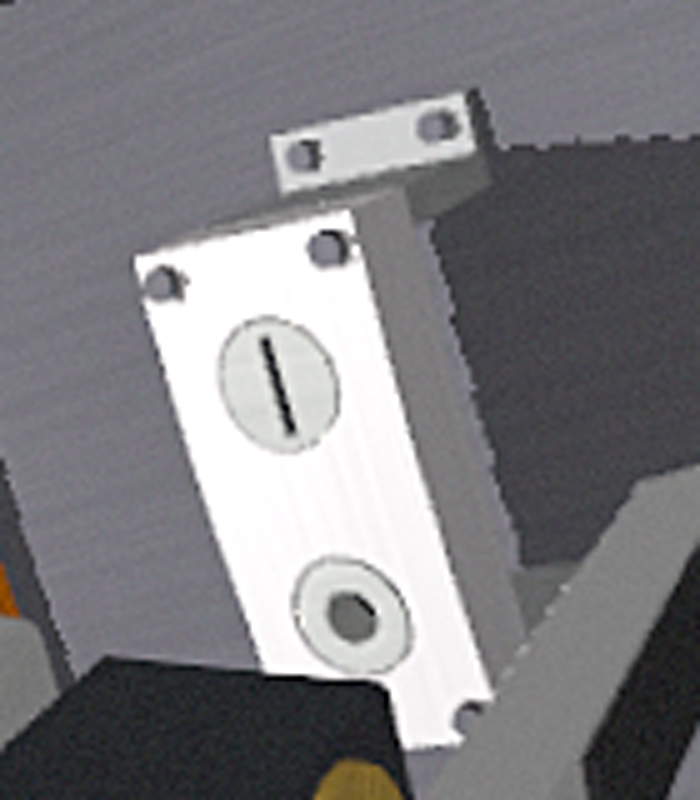

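```bash
python3 - <<'E'
import pickle;from h import *
d=pickle.load(open("s1.pkl","rb"));w,o=d["wrist"],d["o"]
g=wpl(w,o,(315.6,194.3),.145);p=wpl(w,o,(263.9,175.1),.036)
v=p-g;print(g,p,np.hypot(*v[:2]),np.degrees(np.arctan2(v[1],v[0]))-90)
q=lambda x,y:(100+(x+.5)/5-.5,140+(y+.5)/5-.5)
print(wpl(w,o,q(351,616),.094),wpl(w,o,q(280,385),.094))
E
```

```text
[ 0.52731265 -0.24845164  0.145     ] [ 0.54418113 -0.18130962  0.036     ] 0.06922858431760434 -14.102866807913813
[ 0.47234338 -0.02922901  0.094     ] [ 0.53907633 -0.03606383  0.094     ]
```

Emit:
servo_tool:
  commands:
    - [56,[0.1,0,0.9],[0,0,0]]
    - [56,[0,0,0.9],[0,0,0]]
    - [56,[0,0,0.9],[0,0,0]]
    - [56,[0,0,0.9],[0,0,0]]
    - [56,[0,0,0.9],[0,0,0]]
    - [56,[0,0,0.9],[0,0,0]]
    - [56,[0,0,0.6],[0,0,0]]
    - [56,[0,0,0.4],[0,0,0]]
    - [56,[0,0,0.25],[0,0,0]]
    - [56,[0,0,0],[0,0,0]]

```text
clock: 3.9
position: [0.5274, -0.2471, 0.1208]
orientation: [-180.0, 0.0, -14.6]
ft_force: [-0.6, -0.0, 0.2]
grip_width: 0.597
```

```bash
python3 - <<'E'
from station import robot
import pickle;from h import *
o=robot.get_obs();s=robot.snapshot("wrist"); cv2.imwrite("pics/wrist2.png",s["color"][:,:,::-1])
print(o["clock"],o["position"],o["grip_width"])
E
```

```text
3.9 [ 0.52735675 -0.24710373  0.12084183] 0.5968396665206812
```

View pics/wrist2.png

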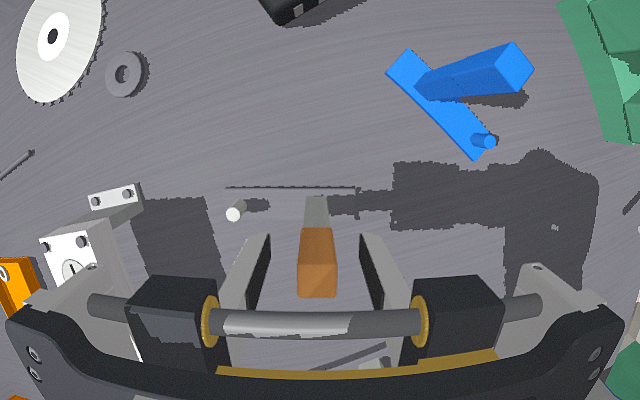

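The wooden grip sits at (318,262), centred between the jaws. I'm closing now.

Emit:
servo_tool:
  commands:
    - [10,[0,0,0],[0,0,0]]
    - [10,[0,0,0],[0,0,0]]
    - [10,[0,0,0],[0,0,0]]
    - [10,[0,0,0],[0,0,0]]
    - [10,[0,0,0],[0,0,0]]
    - [10,[0,0,0],[0,0,0]]
    - [10,[0,0,0],[0,0,0]]
    - [10,[0,0,0],[0,0,0]]
    - [10,[0,0,0],[0,0,0]]
    - [10,[0,0,0],[0,0,0]]
  grip_force: 60

```text
clock: 4.95
position: [0.5274, -0.2473, 0.1213]
orientation: [180.0, -0.0, -14.6]
ft_force: [-0.5, -2.0, 0.6]
grip_width: 0.21
```

Emit:
servo_tool:
  commands:
    - [10,[0,0,-0.2],[0,0,0]]
    - [10,[0,0,-0.2],[0,0,0]]
    - [10,[0,0,0],[0,0,0]]

```text
clock: 5.25
position: [0.5277, -0.2471, 0.1319]
orientation: [180.0, -0.0, -14.6]
ft_force: [-0.6, -0.4, -4.0]
grip_width: 0.209
```

```bash
cat > snap.py <<'E'
import sys,pickle
from station import robot
from h import *
def go(tag,names):
    o=robot.get_obs();d={"o":o}
    for n in names:
        s=d[n]=robot.snapshot(n); cv2.imwrite(f"pics/{n}{tag}.png",s["color"][:,:,::-1])
    pickle.dump(d,open(f"s{tag}.pkl","wb"))
    print(o["clock"],np.round(o["position"],4),np.round(o["orientation"],2),round(o["grip_width"],3),np.round(o["ft_force"],1))
    return d
E
python3 -c "
from snap import *
d=go('3',['top','wrist','side'])
a=cv2.imread('pics/wrist3.png');cv2.imwrite('pics/cw3.png',cv2.resize(a[150:310,190:370],None,fx=4,fy=4,interpolation=cv2.INTER_CUBIC))
a=cv2.imread('pics/side3.png');cv2.imwrite('pics/cs3.png',cv2.resize(a[120:240,290:430],None,fx=4,fy=4,interpolation=cv2.INTER_CUBIC))"
```

```text
5.25 [ 0.5277 -0.2471  0.1319] [ 1.800e+02 -4.000e-02 -1.462e+01] 0.209 [-0.6 -0.4 -4. ]
```

View pics/cw3.png

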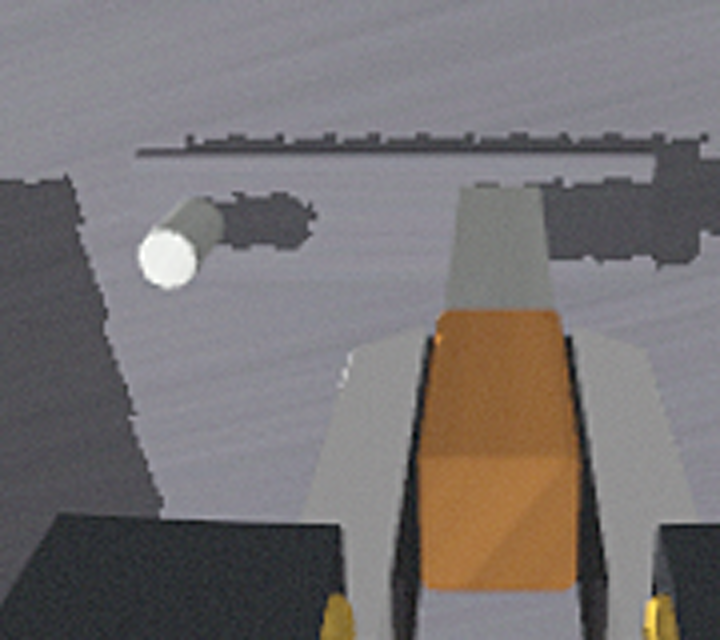

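View pics/cs3.png

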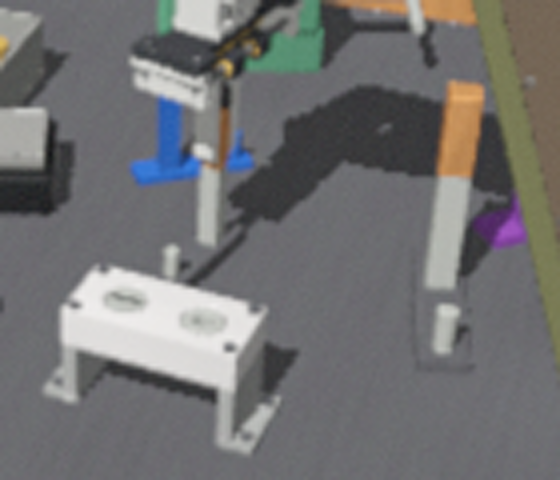

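Emit:
servo_tool:
  commands:
    - [10,[0,0,0],[0,0,-0.94]]
    - [10,[0,0,0],[0,0,-0.94]]
    - [10,[-0.6,-0.4,0],[0,0,0]]
    - [10,[-0.6,-0.4,0],[0,0,0]]
    - [10,[-0.6,-0.4,0],[0,0,0]]
    - [10,[-0.6,-0.4,0],[0,0,0]]
    - [10,[-0.6,-0.4,0],[0,0,0]]
    - [10,[-0.1,-0.1,0],[0,0,0]]
    - [10,[0,0,0],[0,0,0]]
    - [10,[0,0,0],[0,0,0]]

```text
clock: 6.4
position: [0.4556, -0.1882, 0.1313]
orientation: [180.0, -0.0, -5.2]
ft_force: [0.1, -0.9, -4.1]
grip_width: 0.214
```

```bash
python3 -c "
from snap import *
d=go('4',['top','wrist','side'])
for n,(x,y) in dict(top=(290,150),side=(270,120),wrist=(140,150)).items():
  a=cv2.imread(f'pics/{n}4.png');cv2.imwrite(f'pics/c{n}4.png',cv2.resize(a[y:y+120,x:x+150],None,fx=5,fy=5,interpolation=cv2.INTER_CUBIC))"
```

```text
6.4 [ 0.4556 -0.1882  0.1313] [ 1.7999e+02 -3.0000e-02 -5.2300e+00] 0.214 [ 0.1 -0.9 -4.1]
```

View pics/ctop4.png

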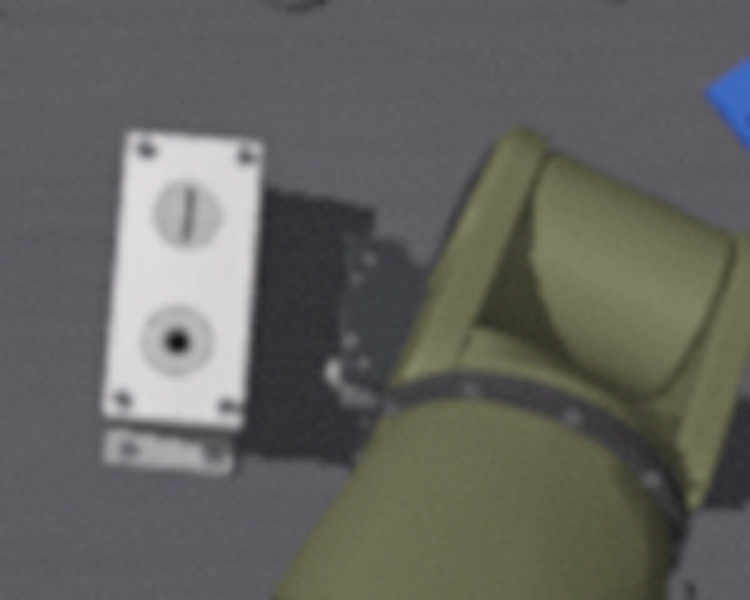

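View pics/cside4.png

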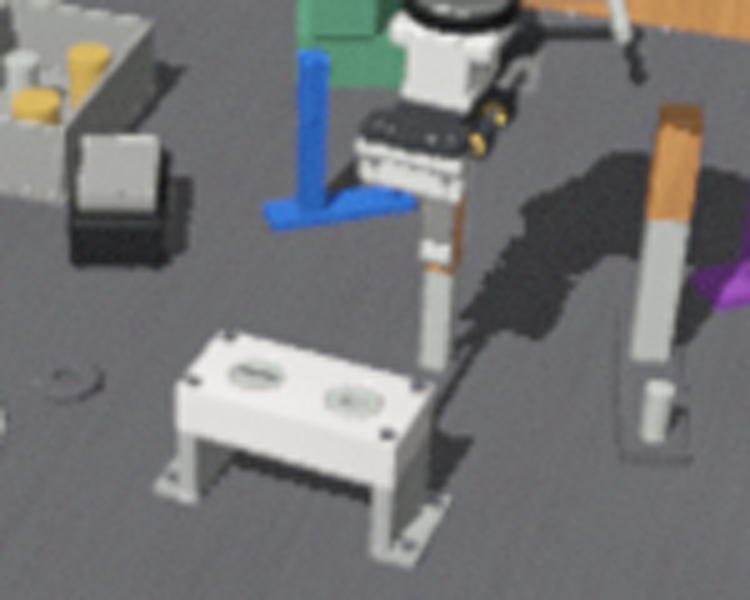

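View pics/wrist4.png

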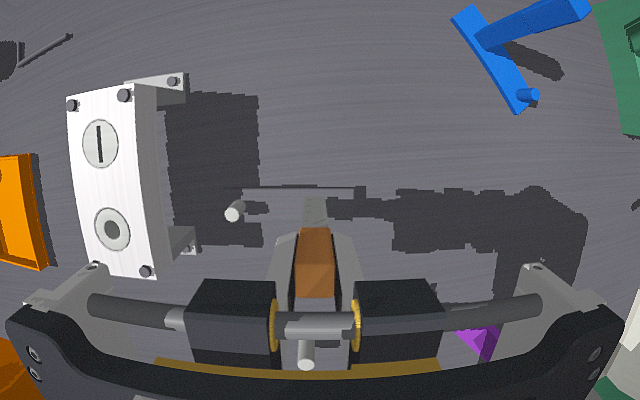

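```bash
python3 -c "
from h import *
a=cv2.imread('pics/wrist4.png');cv2.imwrite('pics/cw4.png',cv2.resize(a[90:270,60:260],None,fx=4,fy=4,interpolation=cv2.INTER_CUBIC)[:600])
cv2.imwrite('pics/cw4.png',cv2.resize(a[110:260,60:260],None,fx=4,fy=4,interpolation=cv2.INTER_CUBIC))"
```

```text
(no output)
```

View pics/cw4.png

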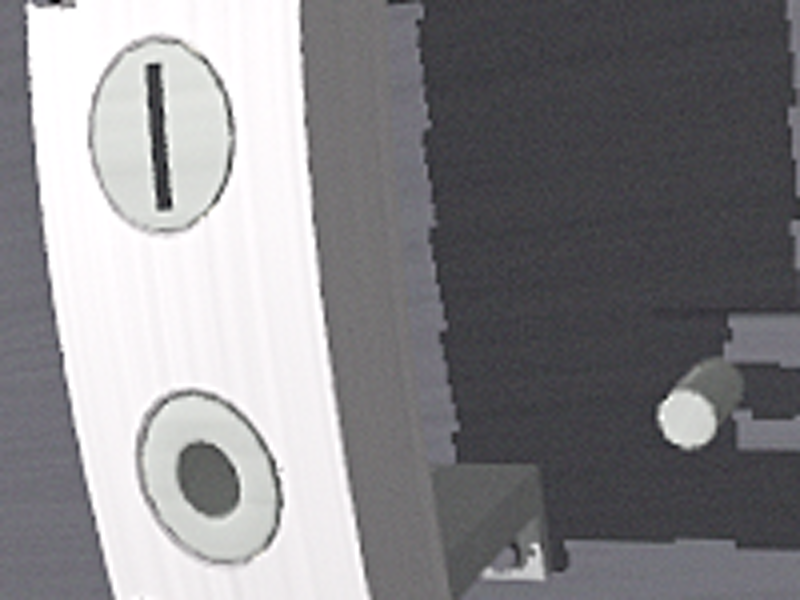

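```bash
python3 -c "
import pickle
from h import *
d=pickle.load(open('s4.pkl','rb'));w,o=d['wrist'],d['o']
q=lambda x,y:(60+(x+.5)/4-.5,110+(y+.5)/4-.5)
c=wpl(w,o,q(210,478),.094);p=wpl(w,o,q(161,134),.094);t=wpl(w,o,q(688,419),.0463)
print(c,p,np.hypot(*(p-c)[:2]),np.degrees(np.arctan2(*(p-c)[1::-1])),t, t-o['position'])
for zt in (.044,.0463,.048): print(wpl(w,o,q(688,419),zt))
print('ideal pin',Tt(o)[:3,:3]@[0,-.07,0]+o['position'])
T=d['top'];print('top',pl(T,(290+177/5-.4,150+341/5-.4),.094),pl(T,(290+187/5-.4,150+214/5-.4),.094))
print('side',pl(d['side'],(270+354/5-.4,120+401/5-.4),.094),pl(d['side'],(270+257/5-.4,120+375/5-.4),.094))
"
```

```text
[ 0.47203236 -0.03017761  0.094     ] [ 0.53923096 -0.03592959  0.094     ] 0.06744432509077947 -4.892407833515624 [ 0.46194021 -0.11904917  0.0463    ] [ 0.00632969  0.0691264  -0.08499063]
[ 0.46126524 -0.11832627  0.044     ]
[ 0.46194021 -0.11904917  0.0463    ]
[ 0.4624391  -0.11958348  0.048     ]
ideal pin [ 0.46199233 -0.11846709  0.13127473]
top [ 0.4691167  -0.02765165  0.094     ] [ 0.5372308  -0.03359977  0.094     ]
side [ 0.47045309 -0.02755757  0.094     ] [ 0.53814308 -0.03340571  0.094     ]
```

Emit:
servo_tool:
  commands:
    - [10,[0.025,-0.4,0],[0,0,0]]
    - [10,[0,-0.4,0],[0,0,0]]
    - [10,[0,-0.4,0],[0,0,0]]
    - [10,[0,-0.4,0],[0,0,0]]
    - [10,[0,-0.4,0],[0,0,0]]
    - [10,[0,-0.4,0],[0,0,0]]
    - [10,[0,-0.4,0],[0,0,0]]
    - [10,[0,-0.4,0],[0,0,0]]
    - [10,[0,-0.4,0],[0,0,0]]
    - [10,[0,0,0],[0,0,0]]

```text
clock: 7.55
position: [0.464, -0.0971, 0.1312]
orientation: [-180.0, 0.0, -5.2]
ft_force: [-0.3, -0.2, -4.1]
grip_width: 0.211
```

```bash
python3 -c "
from snap import *
d=go('5',['wrist','side'])
for n,(x,y) in dict(side=(270,120)).items():
  a=cv2.imread(f'pics/{n}5.png');cv2.imwrite(f'pics/c{n}5.png',cv2.resize(a[y:y+120,x:x+150],None,fx=5,fy=5,interpolation=cv2.INTER_CUBIC))"
```

```text
7.55 [ 0.464  -0.0971  0.1312] [-179.99    0.     -5.17] 0.211 [-0.3 -0.2 -4.1]
```

View pics/cside5.png

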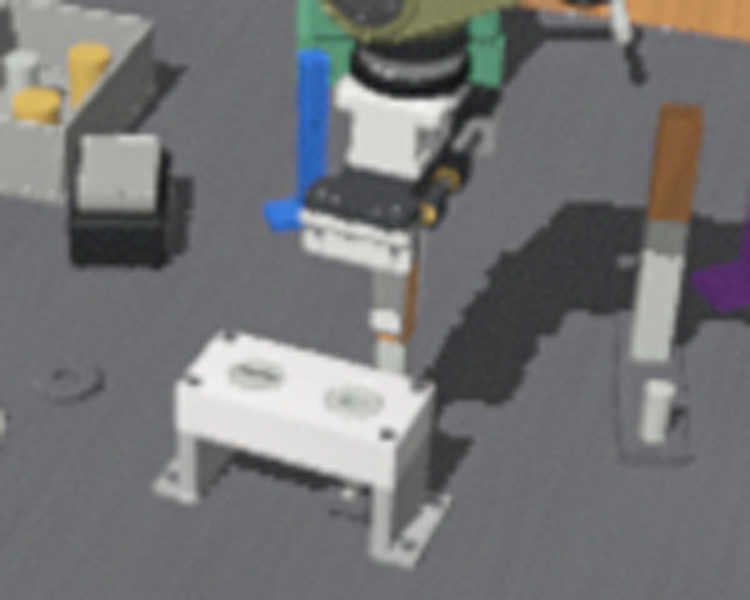

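View pics/wrist5.png

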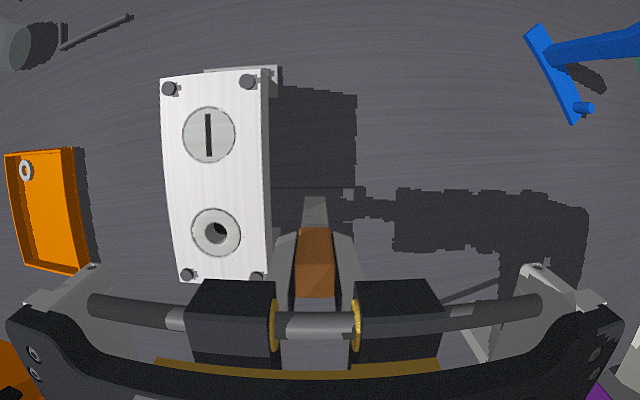

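```bash
python3 -c "
import pickle
from h import *
a=cv2.imread('pics/wrist5.png');cv2.imwrite('pics/cw5.png',cv2.resize(a[90:270,150:290],None,fx=4,fy=4,interpolation=cv2.INTER_CUBIC)[:600])
d=pickle.load(open('s5.pkl','rb'));w,o=d['wrist'],d['o']
print(wpl(w,o,(215.7,232.5),.094),wpl(w,o,(208.7,135),.094)); print('pin',Tt(o)[:3,:3]@[0,-.07,0]+o['position'])
print(wpr(w,o,np.array([.4708,-.0288,.094])))
print('side pin', pl(d['side'],(270+348/5-.4,120+495/5-.4),.046))
"
```

```text
[ 0.47214584 -0.02904591  0.094     ] [ 0.5387375  -0.03531016  0.094     ]
pin [ 0.47028993 -0.02742013  0.13122648]
[215.73476278 234.32225257]
side pin [0.46207215 0.00798829 0.046     ]
```

View pics/cw5.png

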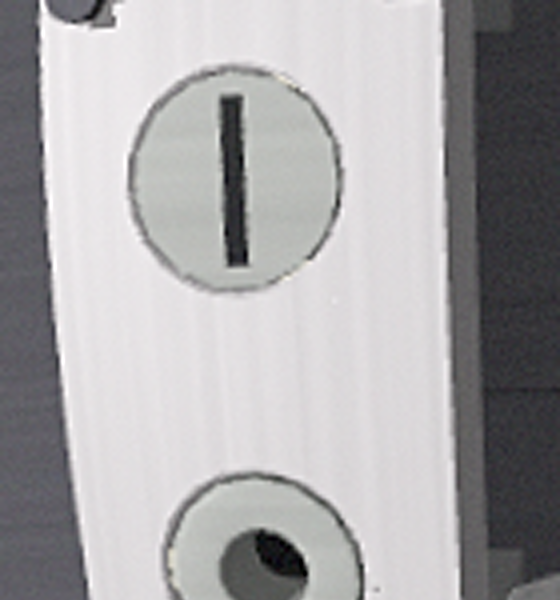

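Emit:
servo_tool:
  commands:
    - [10,[0.02,0,-0.2],[0,0,0]]
    - [10,[0,0,-0.2],[0,0,0]]
    - [10,[0,0,-0.2],[0,0,0]]
    - [10,[0,0,-0.15],[0,0,0]]
    - [10,[0,0,-0.1],[0,0,0]]
    - [10,[0,0,-0.1],[0,0,0]]
    - [10,[0,0,-0.1],[0,0,0]]

```text
clock: 8.35
position: [0.4642, -0.0984, 0.1572]
orientation: [180.0, 0.0, -5.2]
ft_force: [2.0, -0.8, -12.0]
grip_width: 0.212
```

```bash
python3 -c "
from snap import *
d=go('6',['wrist','side'])
a=cv2.imread('pics/side6.png')[170:230,300:370];b=cv2.imread('pics/wrist6.png')[90:270,150:350]
cv2.imwrite('pics/c6.png',np.hstack([cv2.resize(a,(400,343),interpolation=cv2.INTER_CUBIC),cv2.resize(b,(381,343))]))"
```

```text
8.35 [ 0.4642 -0.0984  0.1572] [ 1.7999e+02  4.0000e-02 -5.2300e+00] 0.212 [  2.   -0.8 -12. ]
```

View pics/c6.png

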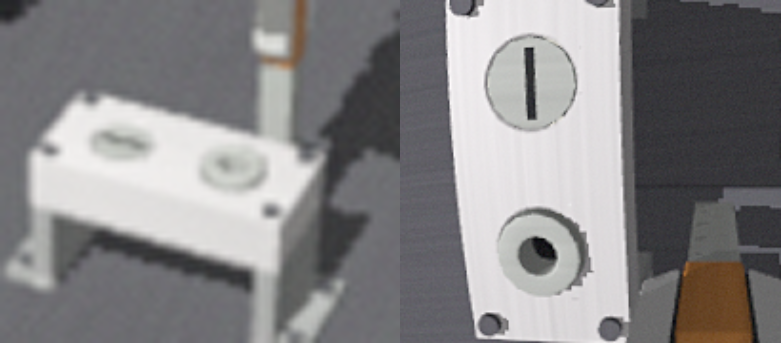

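The cartridge is rising: at (541,252) in the crop it stands about 6 mm proud with an 8 N push. I keep pushing.

Emit:
servo_tool:
  commands:
    - [10,[0,0,-0.1],[0,0,0]]
    - [10,[0,0,-0.1],[0,0,0]]
    - [10,[0,0,-0.1],[0,0,0]]
    - [10,[0,0,-0.1],[0,0,0]]
    - [10,[0,0,-0.1],[0,0,0]]
    - [10,[0,0,-0.05],[0,0,0]]
    - [10,[0,0,0],[0,0,0]]

```text
clock: 9.15
position: [0.4645, -0.0982, 0.1716]
orientation: [-180.0, -0.0, -5.2]
ft_force: [-0.6, 0.2, -5.5]
grip_width: 0.211
```

```bash
python3 -c "
from snap import *
d=go('7',['wrist','side'])
a=cv2.imread('pics/side7.png')[170:230,300:370];b=cv2.imread('pics/wrist7.png')[90:270,150:350]
cv2.imwrite('pics/c7.png',np.hstack([cv2.resize(a,(400,343),interpolation=cv2.INTER_CUBIC),cv2.resize(b,(381,343))]))"
```

```text
9.15 [ 0.4645 -0.0982  0.1716] [-1.80e+02 -3.00e-02 -5.23e+00] 0.211 [-0.6  0.2 -5.5]
```

View pics/c7.png

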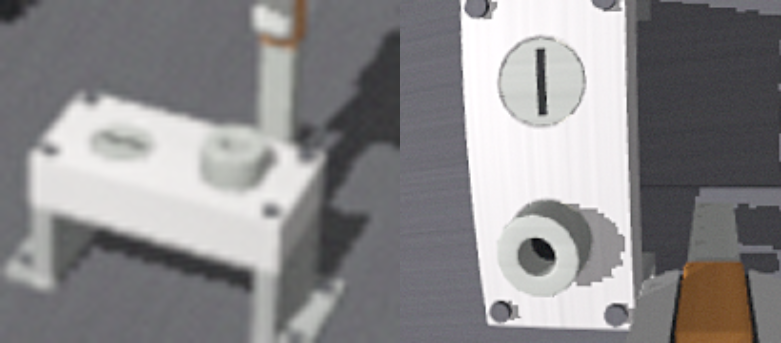

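About 20 mm proud now, and the drift has stayed upright in the jaws. Next I lower it and back out.

Emit:
servo_tool:
  commands:
    - [10,[0,0,0.2],[0,0,0]]
    - [10,[0,0,0.3],[0,0,0]]
    - [10,[0,0,0.3],[0,0,0]]
    - [10,[0,0,0.3],[0,0,0]]
    - [10,[0,0,0.3],[0,0,0]]
    - [10,[0,0,0.2],[0,0,0]]
    - [10,[0,0,0],[0,0,0]]
    - [10,[0,0,0],[0,0,0]]

```text
clock: 10.05
position: [0.4645, -0.0983, 0.1313]
orientation: [180.0, -0.0, -5.2]
ft_force: [-0.2, 0.0, -3.9]
grip_width: 0.211
```

Emit:
servo_tool:
  commands:
    - [10,[0,0.4,0],[0,0,0]]
    - [10,[0,0.5,0],[0,0,0]]
    - [10,[0,0.5,0],[0,0,0]]
    - [10,[0,0.5,0],[0,0,0]]
    - [10,[0,0.5,0],[0,0,0]]
    - [10,[0,0.5,0],[0,0,0]]
    - [10,[0,0.5,0],[0,0,0]]
    - [10,[0.3,0.5,0],[0,0,0]]
    - [10,[0.4,0.5,0],[0,0,0]]
    - [10,[0.4,0.5,0],[0,0,0]]

```text
clock: 11.05
position: [0.4813, -0.224, 0.1312]
orientation: [180.0, -0.0, -5.2]
ft_force: [-0.0, 0.3, -4.2]
grip_width: 0.215
```

Emit:
servo_tool:
  commands:
    - [10,[0.4,0.5,0],[0,0,0]]
    - [10,[0.2,0.4,0],[0,0,0]]
    - [10,[0,0,0],[0,0,0]]
    - [10,[0,0,0.15],[0,0,0]]
    - [10,[0,0,0.15],[0,0,0]]
    - [10,[0,0,0.05],[0,0,0]]
    - [10,[0,0,0],[0,0,0]]

```text
clock: 11.75
position: [0.4933, -0.2462, 0.1222]
orientation: [-180.0, 0.0, -5.2]
ft_force: [-0.0, -0.1, -3.4]
grip_width: 0.21
```

Emit:
servo_tool:
  commands:
    - [10,[0,0,0.02],[0,0,0]]
    - [10,[0,0,0.02],[0,0,0]]
    - [10,[0,0,0],[0,0,0]]

```text
clock: 12.05
position: [0.4935, -0.2465, 0.1215]
orientation: [180.0, -0.0, -5.2]
ft_force: [-0.2, 0.4, -3.3]
grip_width: 0.212
```

```bash
python3 -c "
from snap import *
d=go('8',['wrist','side'])
a=cv2.imread('pics/side8.png')[120:240,270:420];b=cv2.imread('pics/wrist8.png')[140:300,150:350]
cv2.imwrite('pics/c8.png',np.hstack([cv2.resize(a,(425,340),interpolation=cv2.INTER_CUBIC),cv2.resize(b,(375,340))]))"
```

```text
12.05 [ 0.4935 -0.2465  0.1215] [180.    -0.    -5.23] 0.212 [-0.2  0.4 -3.3]
```

View pics/c8.png

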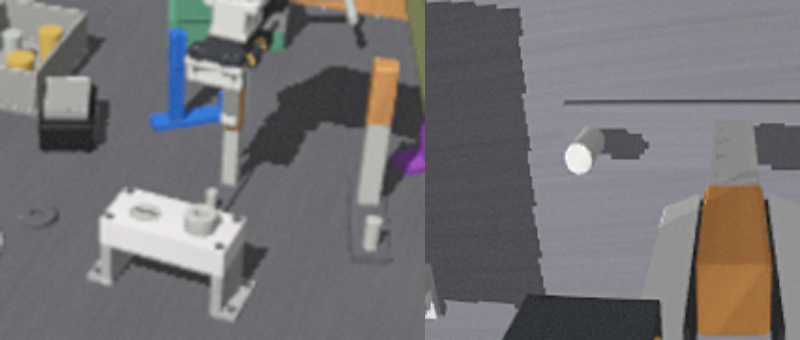

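Emit:
servo_tool:
  commands:
    - [10,[0,0,0.02],[0,0,0]]
    - [10,[0,0,0.02],[0,0,0]]
    - [10,[0,0,0],[0,0,0]]

```text
clock: 12.45
position: [0.4936, -0.2467, 0.1212]
orientation: [180.0, -0.0, -5.2]
ft_force: [-3.3, -0.4, 5.2]
grip_width: 0.214
```

Seated on the bench (force reversed to +5 N). I release and rise.

Emit:
servo_tool:
  commands:
    - [24,[0,0,-0.01],[0,0,0]]
    - [24,[0,0,0],[0,0,0]]
    - [40,[0,0,0],[0,0,0]]
    - [50,[0,0,0],[0,0,0]]
    - [56,[0,0,0],[0,0,0]]
    - [56,[0,0,0],[0,0,0]]
    - [56,[0,0,0],[0,0,0]]
    - [56,[0,0,-0.3],[0,0,0]]
    - [56,[0,0,-0.6],[0,0,0]]
    - [56,[0,0,-0.8],[0,0,0]]

```text
clock: 13.45
position: [0.4932, -0.2464, 0.1636]
orientation: [-180.0, 0.1, -5.2]
ft_force: [-0.3, -0.3, -0.7]
grip_width: 0.595
```

Emit:
servo_tool:
  commands:
    - [56,[0,0,-1],[0,0,0]]
    - [56,[0,0,-1],[0,0,0]]
    - [56,[0,0,-1],[0,0,0]]
    - [56,[0,0,-0.5],[0,0,0]]
    - [56,[0,0,0],[0,0,0]]

```text
clock: 13.95
position: [0.4939, -0.2468, 0.2523]
orientation: [179.9, -0.2, -5.2]
ft_force: [-0.5, -0.1, -0.4]
grip_width: 0.596
```

```bash
python3 -c "
from snap import *
d=go('9',['wrist','side','top'])
a=cv2.imread('pics/side9.png')[120:240,270:420];b=cv2.imread('pics/wrist9.png')[100:300,100:350]
cv2.imwrite('pics/c9.png',np.hstack([cv2.resize(a,(400,320),interpolation=cv2.INTER_CUBIC),cv2.resize(b,(400,320))]))"
```

```text
13.95 [ 0.4939 -0.2468  0.2523] [ 1.7993e+02 -1.5000e-01 -5.2300e+00] 0.596 [-0.5 -0.1 -0.4]
```

View pics/c9.png

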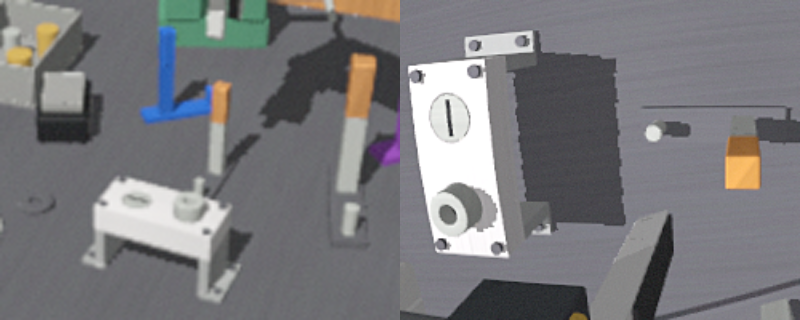

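Drift stands upright at (218,130) in the left crop, clear of the plate. Now to the cartridge.

Emit:
servo_tool:
  commands:
    - [56,[-0.17,-0.86,0],[0,0,0]]
    - [56,[-0.17,-0.86,0],[0,0,0]]
    - [56,[-0.17,-0.86,0],[0,0,0]]
    - [56,[-0.17,-0.86,0],[0,0,0]]
    - [56,[-0.17,-0.86,0],[0,0,0]]
    - [56,[-0.17,-0.86,0],[0,0,0]]
    - [56,[-0.17,-0.86,0],[0,0,0]]
    - [56,[-0.17,-0.86,0],[0,0,0]]
    - [56,[-0.17,-0.86,0],[0,0,0]]
    - [56,[-0.17,-0.86,0],[0,0,0]]

```text
clock: 15.1
position: [0.4702, -0.0277, 0.2495]
orientation: [-180.0, 0.1, -5.2]
ft_force: [0.2, -0.0, -0.8]
grip_width: 0.597
```

Emit:
servo_tool:
  commands:
    - [60,[0,0,0.8],[0,0,0]]
    - [60,[0,0,0.8],[0,0,0]]
    - [60,[0,0,0.7],[0,0,0]]
    - [60,[0,0,0.3],[0,0,0]]
    - [60,[0,0,0],[0,0,0]]

```text
clock: 15.6
position: [0.4702, -0.0285, 0.1844]
orientation: [-180.0, 0.2, -5.2]
ft_force: [0.7, -0.6, 0.1]
grip_width: 0.637
```

```bash
python3 -c "
from snap import *
d=go('10',['wrist','side'])
print(wpr(d['wrist'],d['o'],np.array([.4705,-.0283,.1145])))
a=cv2.imread('pics/wrist10.png')[200:320,230:400]
cv2.imwrite('pics/c10.png',cv2.resize(a,None,fx=4,fy=4,interpolation=cv2.INTER_CUBIC))"
```

```text
15.6 [ 0.4702 -0.0285  0.1844] [-1.7999e+02  1.6000e-01 -5.2300e+00] 0.637 [ 0.7 -0.6  0.1]
[314.0952405  219.94918112]
```

View pics/c10.png

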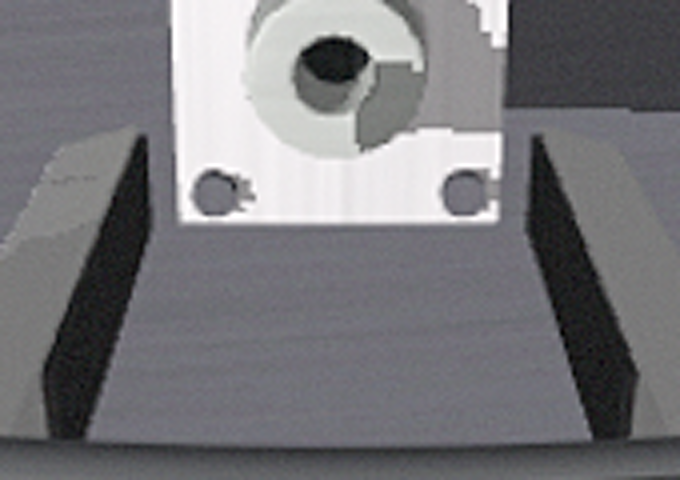

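View pics/side10.png

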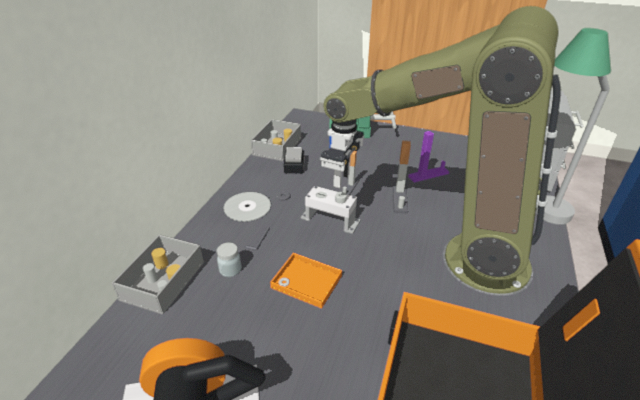

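The cartridge ring is at (313.5,218) in the wrist picture, centred between the jaws. I descend and grip.

Emit:
servo_tool:
  commands:
    - [60,[0.04,0,0.6],[0,0,0]]
    - [60,[0,0,0.6],[0,0,0]]
    - [60,[0,0,0.6],[0,0,0]]
    - [60,[0,0,0.4],[0,0,0]]
    - [60,[0,0,0.3],[0,0,0]]
    - [60,[0,0,0.1],[0,0,0]]
    - [60,[0,0,0],[0,0,0]]
  grip_force: 40

```text
clock: 16.4
position: [0.4719, -0.0287, 0.1209]
orientation: [-180.0, -0.0, -5.2]
ft_force: [0.2, 0.5, 0.4]
grip_width: 0.637
```

```bash
python3 -c "
from snap import *
d=go('11',['wrist','side'])
a=cv2.imread('pics/side11.png')[120:240,270:420];b=cv2.imread('pics/wrist11.png')[180:340,200:430]
cv2.imwrite('pics/c11.png',np.hstack([cv2.resize(a,(350,280),interpolation=cv2.INTER_CUBIC),cv2.resize(b,(402,280))]))"
```

```text
16.4 [ 0.4719 -0.0287  0.1209] [-1.80e+02 -1.00e-02 -5.23e+00] 0.637 [0.2 0.5 0.4]
```

View pics/c11.png

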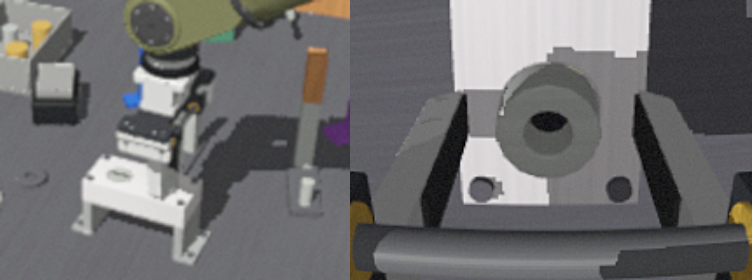

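Emit:
servo_tool:
  commands:
    - [45,[0,0,0.06],[0,0,0]]
    - [30,[0,0,0],[0,0,0]]
    - [30,[0,0,0],[0,0,0]]
    - [30,[0,0,0],[0,0,0]]
    - [30,[0,0,0],[0,0,0]]
    - [30,[0,0,0],[0,0,0]]
    - [30,[0,0,0],[0,0,0]]
    - [30,[0,0,0],[0,0,0]]
  grip_force: 40

```text
clock: 17.3
position: [0.4718, -0.0286, 0.1192]
orientation: [-180.0, -0.0, -5.2]
ft_force: [0.7, 0.1, -0.6]
grip_width: 0.364
```

Emit:
servo_tool:
  commands:
    - [30,[0,0,-0.1],[0,0,0]]
    - [30,[0,0,-0.15],[0,0,0]]
    - [30,[0,0,-0.15],[0,0,0]]
    - [30,[0,0,-0.2],[0,0,0]]
    - [30,[0,0,-0.3],[0,0,0]]
    - [30,[0,0,-0.4],[0,0,0]]
    - [30,[0,0,-0.6],[0,0,0]]
    - [30,[0,0,-0.6],[0,0,0]]
    - [30,[0,0,0],[0,0,0]]

```text
clock: 18.2
position: [0.4726, -0.0287, 0.184]
orientation: [180.0, -0.2, -5.2]
ft_force: [-0.1, -0.2, -1.6]
grip_width: 0.363
```

```bash
python3 -c "
from snap import *
d=go('12',['wrist','side'])
a=cv2.imread('pics/side12.png')[120:240,270:420];b=cv2.imread('pics/wrist12.png')[100:340,200:430]
cv2.imwrite('pics/c12.png',np.hstack([cv2.resize(a,(425,340),interpolation=cv2.INTER_CUBIC),cv2.resize(b,(326,340))]))"
```

```text
18.2 [ 0.4726 -0.0287  0.184 ] [179.99  -0.22  -5.23] 0.363 [-0.1 -0.2 -1.6]
```

View pics/c12.png

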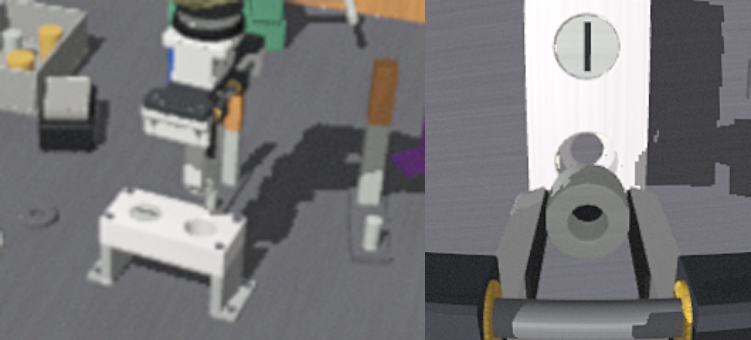

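The cartridge is held and clear of its empty seat, and the plug is still in. Carrying it to the tray.

Emit:
servo_tool:
  commands:
    - [30,[-0.05,-0.4,0],[0,0,0]]
    - [30,[-0.1,-0.8,0],[0,0,0]]
    - [30,[-0.1,-1,0],[0,0,0]]
    - [30,[-0.1,-1,0],[0,0,0]]
    - [30,[-0.1,-1,0],[0,0,0]]
    - [30,[-0.1,-1,0],[0,0,0]]
    - [30,[-0.1,-1,0],[0,0,0]]
    - [30,[-0.1,-1,0],[0,0,0]]
    - [30,[-0.1,-1,0],[0,0,0]]
    - [30,[-0.1,-1,0],[0,0,0]]

```text
clock: 19.3
position: [0.4684, 0.2041, 0.181]
orientation: [180.0, 0.1, -5.2]
ft_force: [0.9, -0.3, -1.9]
grip_width: 0.367
```

Emit:
servo_tool:
  commands:
    - [30,[-0.1,-1,0],[0,0,0]]
    - [30,[-0.05,-0.7,0],[0,0,0]]
    - [30,[0,0,0],[0,0,0]]
    - [30,[0,0,0.6],[0,0,0]]
    - [30,[0,0,0.9],[0,0,0]]
    - [30,[0,0,0.9],[0,0,0]]
    - [30,[0,0,0.9],[0,0,0]]
    - [30,[0,0,0.9],[0,0,0]]
    - [30,[0,0,0.5],[0,0,0]]
    - [30,[0,0,0.3],[0,0,0]]

```text
clock: 20.3
position: [0.4688, 0.2448, 0.0557]
orientation: [180.0, 0.1, -5.3]
ft_force: [0.1, -0.7, -1.0]
grip_width: 0.36
```

```bash
python3 -c "
from snap import *
d=go('13',['wrist','side'])
a=cv2.imread('pics/side13.png')[200:320,240:390];b=cv2.imread('pics/wrist13.png')
cv2.imwrite('pics/c13.png',np.hstack([cv2.resize(a,(350,280),interpolation=cv2.INTER_CUBIC),cv2.resize(b,(448,280))]))"
```

```text
20.3 [0.4688 0.2448 0.0557] [ 1.7996e+02  8.0000e-02 -5.2500e+00] 0.36 [ 0.1 -0.7 -1. ]
```

View pics/c13.png

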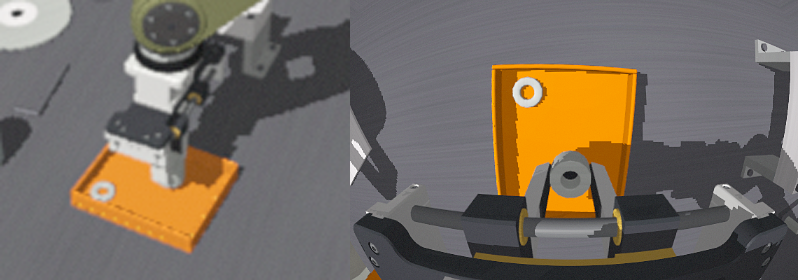

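Emit:
servo_tool:
  commands:
    - [30,[0,0,0.3],[0,0,0]]
    - [30,[0,0,0.2],[0,0,0]]
    - [30,[0,0,0.12],[0,0,0]]
    - [30,[0,0,0.04],[0,0,0]]
    - [30,[0,0,0],[0,0,0]]
    - [30,[0,0,0],[0,0,0]]

```text
clock: 21.0
position: [0.4693, 0.2453, 0.0404]
orientation: [-180.0, -0.0, -5.2]
ft_force: [-0.2, -0.2, -0.8]
grip_width: 0.36
```

Emit:
servo_tool:
  commands:
    - [30,[0,0,0.04],[0,0,0]]
    - [30,[0,0,0],[0,0,0]]

```text
clock: 21.2
position: [0.4692, 0.2452, 0.0392]
orientation: [-180.0, 0.0, -5.2]
ft_force: [0.2, 0.4, -1.0]
grip_width: 0.365
```

Emit:
servo_tool:
  commands:
    - [30,[0,0,0.04],[0,0,0]]
    - [30,[0,0,0.03],[0,0,0]]
    - [30,[0,0,0],[0,0,0]]

```text
clock: 21.5
position: [0.4692, 0.2452, 0.0374]
orientation: [180.0, 0.0, -5.2]
ft_force: [-0.6, 0.3, -1.0]
grip_width: 0.364
```

Emit:
servo_tool:
  commands:
    - [30,[0,0,0.02],[0,0,0]]
    - [30,[0,0,0],[0,0,0]]

```text
clock: 21.7
position: [0.4692, 0.2453, 0.0372]
orientation: [-180.0, -0.0, -5.2]
ft_force: [-1.9, -1.0, 4.5]
grip_width: 0.365
```

The cartridge is seated on the tray floor. I open gently and rise.

Emit:
servo_tool:
  commands:
    - [40,[0,0,0],[0,0,0]]
    - [40,[0,0,0],[0,0,0]]
    - [50,[0,0,0],[0,0,0]]
    - [56,[0,0,0],[0,0,0]]
    - [56,[0,0,0],[0,0,0]]
    - [56,[0,0,0],[0,0,0]]
    - [56,[0,0,-0.3],[0,0,0]]
    - [56,[0,0,-0.6],[0,0,0]]
    - [56,[0,0,-0.9],[0,0,0]]
    - [56,[0,0,-1],[0,0,0]]

```text
clock: 22.7
position: [0.469, 0.2451, 0.1079]
orientation: [180.0, 0.0, -5.2]
ft_force: [-0.0, -0.0, 0.3]
grip_width: 0.598
```

Emit:
servo_tool:
  commands:
    - [56,[0,0,-1],[0,0,0]]
    - [56,[0,0,-1],[0,0,0]]
    - [56,[-0.5,0,-1],[0,0,0]]
    - [56,[-1,0,-0.5],[0,0,0]]
    - [56,[-1,0,0],[0,0,0]]
    - [56,[-0.5,0,0],[0,0,0]]
    - [56,[0,0,0],[0,0,0]]

```text
clock: 23.4
position: [0.3938, 0.2522, 0.1949]
orientation: [-180.0, -0.0, -5.2]
ft_force: [0.2, 0.5, 0.1]
grip_width: 0.595
```

```bash
python3 -c "
from snap import *
d=go('14',['wrist','side','top'])
a=cv2.imread('pics/side14.png')[120:320,230:430];b=cv2.imread('pics/wrist14.png')
cv2.imwrite('pics/c14.png',np.hstack([cv2.resize(a,(350,350),interpolation=cv2.INTER_CUBIC),cv2.resize(b,(448,350))]))"
```

```text
23.4 [0.3938 0.2522 0.1949] [-1.7998e+02 -2.0000e-02 -5.1700e+00] 0.595 [0.2 0.5 0.1]
```

View pics/c14.png

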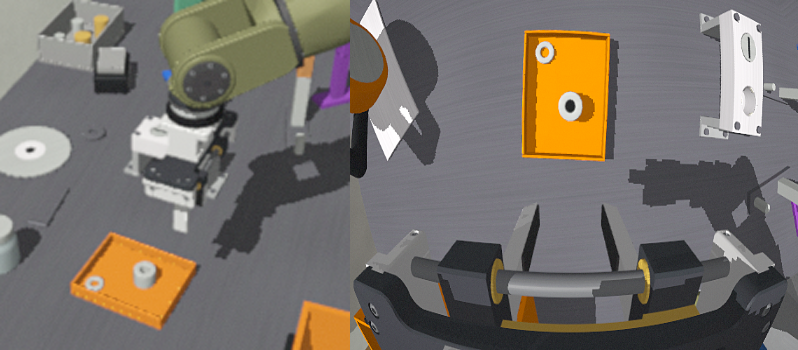

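View pics/top14.png

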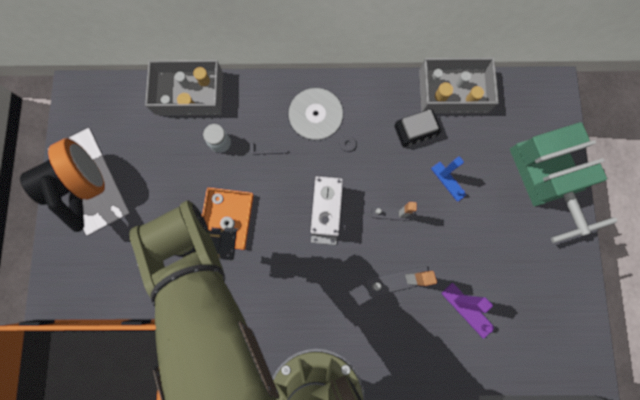

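The cartridge stands upright in the tray (wrist view about (570,106)). The washer hasn't moved, the plug is in its seat, and the small drift stands at (397,212) in the top view. The other objects are where they were. Handing in.

```bash
python3 -c "
from station import robot
print(robot.job_done())"
```

```text
the job is handed in; nothing more can be done
None
```

The bearing cartridge is out of the plate and standing upright in the orange tray. I handed the job in at about 23 s of the 61 s allowed.

- **Push-out:** I used the small wooden drift, held by its upright grip. From below it raised the bored cartridge about 20 mm proud, adding up to 8 N on the wrist in the readings I took.
- **Drift:** I stood it back upright on the bench, clear of the plate, about 34 mm to the robot's side of where it started. I then lifted the cartridge out.
- **Last checks:** The final pictures show:
  - the cartridge upright in the tray, clear of the washer
  - the slotted plug still flush in its seat
  - the drift standing
  - everything else where it was
  - the gripper empty and touching nothing
- **Disagreement:** The wrist camera put the cartridge about 2 mm off from where the fixed cameras did. I aimed between the two, and the pin went through the access hole without trouble.

No check failed.

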